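# Nest a camera mounting foot on a sprung stack

### The job

Pick up the loose white camera mounting foot and nest it over the stack of identical feet on the sprung holder. How high the holder's column stands is not known: lower the foot until you feel it land, press down lightly, with about 6 N, so that the holder's spring gives a few millimetres, then let go and leave the foot sitting upright on the stack. Do not drop it on the stack or ram the stack, and leave the camera, the remote control and the meter where they are.

Things in the scene. Friction and masses are not known exactly. Their poses are not given: they have to be found in the camera images.
- foot: The loose white plastic foot, about 120 g, standing mouth down: a hollow conical bell open underneath, 60 mm high, outer diameter 67 mm at the mouth (bottom), 48 mm at its top, wall 3 mm, ceiling 5 mm thick; on its flat top a solid round stem to grip by, diameter 22 mm, 32 mm high (92 mm in all). Origin: centre of the mouth plane; z up the axis; yaw does not matter.
- holder: The holder, fixed to the bench: dark steel disc, diameter 130 mm, 8 mm thick; origin: centre of its underside, z up its axis. A column of unknown height rises from it and bears an 84 mm aluminium plate, top 26 to 76 mm above the bench. On it, on the same axis, stand two feet like the loose one, nested, mouth down, fixed to the plate; the upper stem's top is 155 to 205 mm above the bench.
- seat_low (a point): Point on the holder's axis, 100 mm above the bench: the mouth centre of the added foot when seated with the column at its lowest. Seated means its ceiling rests on the upper stem's top, its mouth 37 mm above the mouth of the foot below, with about 3 mm play around.
- seat_high (a point): Likewise with the column at its highest: on the holder's axis, 150 mm above the bench. The true seat lies anywhere between, fixed during a run (the column yields only above about 40 N). The plate is sprung: the stack sinks straight down under load, about 1 mm per 1.2 N after a first 0.6 N, at most 12 mm, and rises when released.
- camera: A bystander: white bullet camera on a round foot, 72 mm across, 130 mm high, barrel of diameter 64 mm and length 107 mm. Origin: centre of its foot's underside; the lens looks along -x. Leave it alone.
- remote: A bystander: black remote control lying flat, 150 x 45 x 20 mm, long along its x. Origin: centre of its underside. Leave it alone.
- meter: A bystander: blue hand-held meter lying flat, 130 x 70 x 42 mm (the dial included), long along its x. Origin: centre of its underside. Leave it alone.
Things that resemble listed ones, but are neither listed nor needed, are in the scene too. Leave any turquoise or yellow look-alike of the foot alone.

How it is judged:
On the way, in this order (a step that is already met when the one before it is completed fails the run):
1. the foot is held in the fingers, raised clear of the bench (height (world z) of foot above 0.05 m and contact force between the fingers and foot above 1 N), for 0.1 s.
2. still held in the fingers and centred over the stack, the foot is pressed down on it with at least 3 N (contact force between foot and holder above 3 N and contact force between the fingers and foot above 1 N and horizontal distance between foot and holder below 0.006 m and angle between foot's own z axis and vertical below 0.12 rad), for 0.2 s.
At the end, for the whole second after the job is handed in: The foot is let go and rests still on the stack, bearing on it, mouth plane more than 90 mm above the bench, within 6 mm of the holder's axis and within 0.08 rad of upright (horizontal distance between foot and holder below 0.006 m and angle between foot's own z axis and vertical below 0.08 rad and height (world z) of foot above 0.09 m and contact force between foot and holder above 0.3 N and linear speed of foot below 0.02 m/s and contact force between the fingers and foot below 0.05 N); the robot touches nothing.
It fails at once if the foot pressed or rammed onto the holder or its stack with more than 20 N (contact force between foot and holder above 20 N).
It fails at once if the holder or its stack hit by the robot itself with more than 20 N (contact force between the arm and holder above 20 N).
It fails at once if the foot dropped: moving faster than 0.3 m/s (a fall of about 5 mm) while no finger touches it (linear speed of foot above 0.3 m/s and contact force between the fingers and foot below 0.05 N).
It fails at once if the camera, the remote control or the meter moved by more than 20 mm (distance of any of camera, remote, meter from where it was at the start of the episode above 0.02 m).
It also fails if it takes over 51 s, if anything falls off the work surface, if the arm or the gripper's body presses on something with over 40 N, if the wrist force passes 120 N, or if a joint passes its speed limit or range.

### The arm

A 6-joint arm with a two-finger parallel gripper is mounted at the origin on the work surface. World frame = base frame: x ahead of the robot, y to its left, z up, the work surface at z = 0. Lengths are in m, angles in rad, forces in N, time in s.
With the tool pointing down it reaches from about 0.275 to 0.825 m from the base axis. Payload 4.9 kg.
Tool frame: the origin (TCP) lies midway between the tips of the shut fingers; the grasp point (between the pads) lies 19 mm behind it; z points along the fingers, y is the line along which they close (so a half turn about z gives the same grasp; the last joint's range is limited). The gripper opens to 85 mm and grips with 20 to 120 N. Pads are 22 mm wide; open, the fingers measure 114 mm over their backs; the gripper's body (76 mm by 85 mm) begins 54 mm behind the grasp point. The pads swing forward as they close: fully open they stand 13 mm farther back than shut.
Start: joints at [-1.478, 0.326, -0.193, 1.052, 0, 1.437], TCP at [0.124, -0.536, 0.231] pointing down, gripper open.
Joint ranges: [-2.65, 2.65], [-0.97, 1.79], [-1.3, 1.35], [-1.93, 2.1], [-1.47, 1.37], [-3.14, 3.14]. Speed limits (rad/s): [2.57, 2.57, 3.14, 3.14, 3.14, 3.14].

### API

Orientations are given as a unit quaternion [w, x, y, z].
In Python, from cell import bot, vision, spotter gives the robot as it stands.
- The arm moves only by the shell command python3 -m creep 'ROWS' [OPENING]. ROWS is JSON, one flat list of numbers, 4 for each row, row after row: the shift along the world's x, y, z as a fraction of full scale, then the turn about the world's z as a fraction of full scale. A call has 1 to 5 rows; each row is the pose to reach, as a shift and turn from the pose commanded when the call began, turning the shorter way round; what a row does not reach only later rows make up. Full scale, the value 1, is 1000 mm for a shift and pi rad for a turn. A row lasts 1/8 s, in which the tool goes at most 62.5 mm and 10.7 degrees, less where a joint would pass 70% of its speed; a pose out of reach is approached as far as the arm can. A call with a number of a shift or a turn outside -1 to 1 is refused whole. A call with a gripper value outside its range is refused whole. OPENING is the closure, from 0 (fully open) to 1 (shut), set as the call begins (- or left out, the last holds). The fingers move at their own pace and stop on an object; the grip force is fixed at half the most. Time passes only in rows, so rows that repeat a pose let the fingers close. It gives the time, the measured TCP pose, the force, the opening and the grip force at its end, in the units of the state.
- bot.get_state(): the state, without advancing time (a new reading comes with each control period).
- vision.get_image(name): name is "side" or "top" or "wrist"; returns a dict with "image" (420x560x3 uint8, red, green, blue), "depth" (420x560 float32, m along the optical axis (not along the pixel's ray), 0 where there is no reading), "fx", "fy", "cx", "cy" (pixels), "camera_from_world" (4x4, takes a point from world to camera coordinates). Camera axes: x right, y down, z forward; pixel columns grow to the right and rows downward; lengths in m; the calibration is good to about 2 mm. A picture is of the moment at which its call begins.
- bot.hand_in(): hands the job in; it is judged then, once.
Trained networks look in a picture, given as the dict that the camera call returned (one of the last four; its "shot" number tells which), for a name from the list of things; names that differ only in an ending like _2 or _b are one class to them, and where a whole thing is asked for, a point or a joint stands for the part that bears it (a point fixed in the world has none). Each returns a list of dicts, best first, with "score" (0 to 1); they miss things now and then, are a little off and sometimes report something else, mostly with a low value. They report only what shows in the picture. A call takes as long as a camera call. They do not tell look-alikes from the thing itself.
- spotter.outline_of(picture, query): "region" (420x560 bool, what is visible of it) and "extent" ([centre column, centre row, width, height] in pixels, round what is visible of it).
The state is a dict: "time": time; "joints": joint angles; "qvel": joint speeds; "joint_efforts": joint torques, N m; "eef_pos": TCP position; "eef_rot": TCP orientation; "wrist_force": force on the tool from outside, world axes, zero at the start; "torque": the same for the moment, N m; "width": finger opening in m; "finger_force": force on a finger pad.
Only numpy, scipy, OpenCV 4.12 (cv2) and the standard library are available. Lean on these libraries where they do the work, as an engineer would, in place of code of your own. Each camera call takes 0.05 s, during which the arm holds its last target. There are 200 camera calls.

## Working session

There is one attempt and no reset: what is moved stays moved. The work goes in short steps, Python scripts to look and compute and a shell command to move; the robot and the scene stay as the last step left them, time stands still between calls to the robot, and variables do not carry over. Pictures are saved under pics/ and viewed, at most 10 in all, crops included, and the job is handed in when it is done.

```bash
mkdir -p pics; ls; cat > h.py <<'E'
import numpy as np, cv2
from cell import bot, vision, spotter
def pts(p,mask=None):
    d=p["depth"]; v,u=np.nonzero((d>0)&(mask if mask is not None else True))
    z=d[v,u]; c=np.stack([(u-p["cx"])/p["fx"]*z,(v-p["cy"])/p["fy"]*z,z,np.ones_like(z)])
    return (np.linalg.inv(p["camera_from_world"])@c)[:3].T,u,v
E
python3 - <<'E'
from h import *
ims=[]
for n in("top","side"):
    p=vision.get_image(n); ims.append(p["image"])
    for q in("foot","holder","camera","remote","meter"):
        for r in spotter.outline_of(p,q):
            w,_,_=pts(p,r["region"])
            print(n,q,round(r["score"],2),np.round(r["extent"]),np.round(np.median(w,0),3),np.round(np.percentile(w,[2,98],axis=0),3).tolist() if len(w) else "")
    cv2.imwrite(f"pics/{n}0.png",p["image"][...,::-1])
s=bot.get_state();print(s["time"],s["eef_pos"],s["eef_rot"],s["width"])
E
```

```text
pics
top foot 0.84 [347. 229.  37.  33.] [ 0.55  -0.173  0.059] [[0.526, -0.204, 0.002], [0.579, -0.151, 0.094]]
top foot 0.75 [292. 234.  31.  33.] [ 0.545 -0.064  0.059] [[0.521, -0.096, 0.001], [0.575, -0.036, 0.094]]
top foot 0.63 [358. 287.  37.  32.] [ 0.437 -0.185  0.059] [[0.408, -0.216, 0.002], [0.466, -0.164, 0.094]]
top camera 0.6 [253. 124.  36.  62.] [0.74  0.005 0.125] [[0.697, -0.025, 0.08], [0.8, 0.036, 0.132]]
top remote 0.94 [161. 144.  76.  26.] [0.744 0.201 0.021] [[0.721, 0.129, 0.005], [0.771, 0.274, 0.025]]
top meter 0.83 [268. 310.  48.  72.] [ 0.403 -0.017  0.033] [[0.342, -0.056, 0.029], [0.465, 0.021, 0.042]]
side foot 0.87 [271. 361.  35.  40.] [ 0.547 -0.312  0.052] [[0.519, -0.329, 0.003], [0.575, -0.284, 0.091]]
side foot 0.82 [263. 257.  29.  46.] [ 0.554 -0.086  0.046] [[0.527, -0.101, 0.001], [0.583, -0.06, 0.091]]
side foot 0.8 [209. 318.  34.  43.] [ 0.441 -0.212  0.047] [[0.409, -0.228, -0.0], [0.468, -0.183, 0.091]]
side foot 0.72 [270. 304.  37.  43.] [ 0.557 -0.199  0.045] [[0.528, -0.216, -0.002], [0.587, -0.136, 0.091]]
side foot 0.27 [236. 1
[... 151 characters left out ...]
06, 0.001], [0.564, 0.152, 0.155]]
side camera 0.91 [354. 216.  54.  60.] [ 0.755 -0.014  0.106] [[0.699, -0.03, -0.0], [0.804, 0.029, 0.129]]
side remote 0.93 [335. 166.  22.  39.] [0.747 0.191 0.018] [[0.724, 0.127, 0.01], [0.772, 0.268, 0.022]]
side remote 0.52 [238. 185.  51.  77.] [0.51  0.098 0.031] [[0.453, 0.061, 0.002], [0.564, 0.151, 0.157]]
side remote 0.22 [271. 305.  38.  48.] [ 0.557 -0.201  0.048] [[0.53, -0.216, 0.002], [0.585, -0.174, 0.091]]
side meter 0.86 [190. 250.  66.  38.] [ 0.406 -0.032  0.03 ] [[0.342, -0.064, 0.003], [0.469, 0.017, 0.039]]
0.6 [ 0.1236632  -0.53591299  0.23126223] [-2.67284502e-05  9.93578701e-01  1.13143108e-01 -2.03095218e-05] 0.08539742094429462
```

```bash
python3 - <<'E'
import cv2,numpy as np
a=cv2.imread("pics/top0.png")[60:360,130:530];b=cv2.imread("pics/side0.png")[130:400,150:410]
cv2.imwrite("pics/a.png",cv2.resize(a,(800,600),interpolation=2));cv2.imwrite("pics/b.png",cv2.resize(b,(578,600),interpolation=2))
E
```

```text
(no output)
```

View pics/a.png

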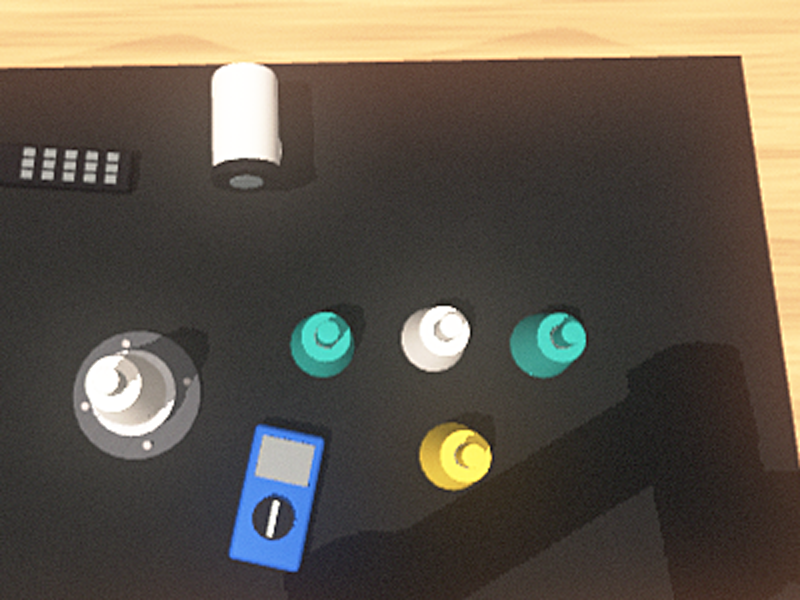

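View pics/b.png

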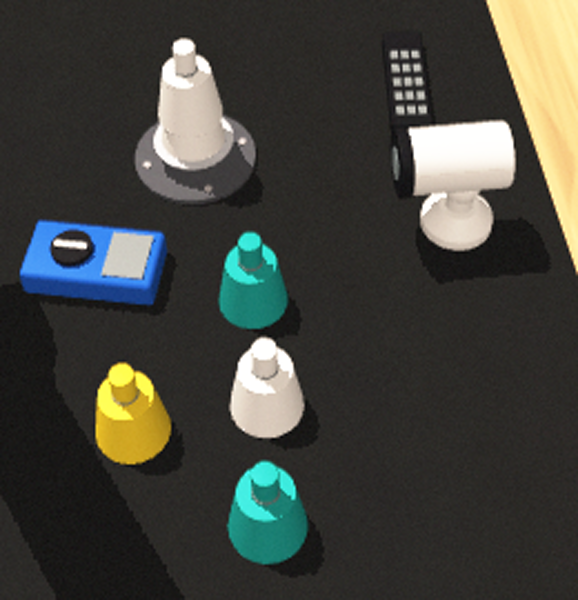

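Foot-like things, in top-picture pixels: turquoise (292,234) and (403,232), yellow (358,287), and white (347,229). A white pair also stands on the holder at about (190,256). The loose foot is the white one at (347,229): it is the only white one standing alone on the bench, and both enlarged crops confirm it. In the side picture it is at (270,304).

Next I'll fit the stem-top centres from depth.

```bash
cat >> h.py <<'E'
from scipy.optimize import least_squares
def circ(P,r=None):
    c0=P[:,:2].mean(0)
    if r is None:
        s=least_squares(lambda q:np.hypot(*(P[:,:2]-q[:2]).T)-q[2],[*c0,.03],loss="soft_l1",f_scale=.002)
    else: s=least_squares(lambda q:np.hypot(*(P[:,:2]-q).T)-r,c0,loss="soft_l1",f_scale=.002)
    return np.round(s.x,4)
def cone(P,z0):
    # axis fit of bell side surface, z0 = mouth height; radius 33.5 -> 24 over 60 mm, stem 11
    z=P[:,2]-z0; k=(z>.006)&(z<.055)
    Q=P[k]; r=.0335-.0095*z[k]/.06
    s=least_squares(lambda q:np.hypot(*(Q[:,:2]-q).T)-r,Q[:,:2].mean(0),loss="soft_l1",f_scale=.002)
    return np.round(s.x,4),k.sum()
E
python3 - <<'E'
from h import *
for n in("top","side"):
    p=vision.get_image(n); w,u,v=pts(p)
    f=w[(np.hypot(w[:,0]-.553,w[:,1]+.18)<.05)&(w[:,2]>.005)]
    t=f[(f[:,2]>.085)]; print(n,"foot top",t[:,2].mean() if len(t) else 0,len(t),t.mean(0),(t.min(0)+t.max(0))/2,"cone",cone(f,0))
    h=w[(np.hypot(w[:,0]-.5,w[:,1]-.1)<.09)&(w[:,2]>.004)]
    zt=np.percentile(h[:,2],99.5); t=h[h[:,2]>zt-.006]
    print("holder ztop",zt,h[:,2].max(),len(t),t.mean(0),(t.min(0)+t.max(0))/2)
    print("cone",cone(h,zt-.092),cone(h[h[:,2]<zt-.092+.035],zt-.129))
    b=h[(h[:,2]<.012)]; print("disc",b.mean(0),(b.min(0)+b.max(0))/2,b.min(0),b.max(0))
    a=np.histogram(h[:,2],np.arange(0,.2,.01));print(a[0])
E
```

```text
top foot top 0.09200252644818467 113 [ 0.55528193 -0.18222739  0.09200253] [ 0.55507951 -0.1826227   0.09081576] cone (array([ 0.556 , -0.1829]), np.int64(334))
holder ztop 0.1637246002150295 0.16549835257630752 136 [0.50659638 0.12218258 0.16220305] [0.50708971 0.12226978 0.16175068]
cone (array([0.5071, 0.1232]), np.int64(373)) (array([0.5049, 0.1185]), np.int64(192))
disc [0.50224696 0.1148204  0.00853871] [0.50105641 0.10341355 0.00800359] [0.41468878 0.01862201 0.00400748] [0.58742405 0.18820508 0.01199971]
[1464  375    2  384   47    8    1   67   74   79   72   81  245  264
   15   24  124    0    0]
side foot top 0.08978028787736432 101 [ 0.55766549 -0.1857534   0.08978029] [ 0.55767895 -0.18293027  0.08944092] cone (array([ 0.5576, -0.184 ]), np.int64(554))
holder ztop 0.16021789722074006 0.1621334015283471 66 [0.50871356 0.11906737 0.15860373] [0.50918974 0.11961258 0.15848923]
cone (array([0.5087, 0.1215]), np.int64(502)) (array([0.5085, 0.1186]), np.int64(440))
disc [0.5094441  0.09874883 0.00636995] [0.5091744  0.09783191 0.00799312] [0.44621879 0.02131775 0.0040155 ] [0.57213002 0.17434607 0.01197074]
[836  10 112 216 101  89  42 114 106  99 102 100 215  47  35  65  16   0
   0]
```

```bash
python3 -m creep '[0.05,0.05,0,0.05,0.1,0.1,0,0.1,0.15,0.15,0,0.15,0.2,0.2,0,0.2,0.25,0.23,0,0.25]' 0; python3 -c "
from cell import bot;s=bot.get_state();print(s)"
```

```text
time: 1.32
eef_pos: [0.352, -0.3208, 0.2317]
eef_rot: [0.0, 0.874, 0.487, 0.0]
wrist_force: [0.9, -1.0, 0.7]
width: 0.0855
finger_force: 0.0
{'time': 1.325, 'joints': array([-8.94121174e-01,  1.89201778e-01, -3.76152822e-01,  1.00471009e+00,
       -7.37888200e-05,  1.23059981e+00]), 'qvel': array([ 1.07134190e+00,  1.44150647e-01,  1.86026478e-01,  2.18559705e-02,
       -4.58502371e-04, -1.80107199e-01]), 'joint_efforts': array([-4.85056043e+00, -3.87963653e+01,  2.35536808e+01,  6.67048618e-01,
        2.46602297e-02,  1.42368455e-01]), 'eef_pos': array([ 0.35203094, -0.3208003 ,  0.23166038]), 'eef_rot': array([3.66833319e-04, 8.73506977e-01, 4.86811489e-01, 2.48819583e-05]), 'wrist_force': array([ 0.91572753, -0.99227059,  0.67668078]), 'torque': array([-0.03859151, -0.07100445,  0.0170266 ]), 'finger_force': 0.0, 'width': 0.08549719180554163}
```

```bash
python3 -m creep '[0.05,0.035,0,0,0.1,0.07,0,0,0.15,0.1,0,0,0.183,0.122,0,0,0.183,0.122,0,0]' 0; cat > w.py <<'E'
from h import *
import sys
x,y,zm,name=float(sys.argv[1]),float(sys.argv[2]),float(sys.argv[3]),sys.argv[4]
p=vision.get_image("wrist"); w,u,v=pts(p)
k=(np.hypot(w[:,0]-x,w[:,1]-y)<.045)&(w[:,2]>zm+.005); f=w[k]
print(len(f))
t=f[f[:,2]>zm+.084]
if len(t)>8: print("top z",np.median(t[:,2]),t.mean(0),(t.min(0)+t.max(0))/2,len(t))
print("cone",cone(f,zm))
r=f[(f[:,2]>zm+.057)&(f[:,2]<zm+.064)]
if len(r)>8: print("shoulder",(r.min(0)+r.max(0))/2)
s=bot.get_state();print(s["time"],s["eef_pos"],s["eef_rot"],s["wrist_force"])
cv2.imwrite("pics/%s.png"%name,p["image"][...,::-1])
E
python3 w.py .5565 -.1835 0 w1
```

```text
time: 1.95
eef_pos: [0.5359, -0.1987, 0.2309]
eef_rot: [0.0, 0.874, 0.487, 0.0]
wrist_force: [-0.6, -0.9, -0.2]
width: 0.0853
finger_force: 0.0
16870
top z 0.30659189415789023 [ 0.55779474 -0.19769566  0.29071482] [ 0.55101763 -0.19613031  0.20111704] 14181
cone (array([ 0.5561, -0.1842]), np.int64(949))
shoulder [ 0.55610584 -0.18388688  0.06042798]
2.0 [ 0.53447126 -0.19960562  0.23090159] [-1.42649612e-04  8.74087146e-01  4.85769002e-01 -3.41245873e-04] [-0.32461209 -0.57986319  0.48314026]
```

View pics/w1.png

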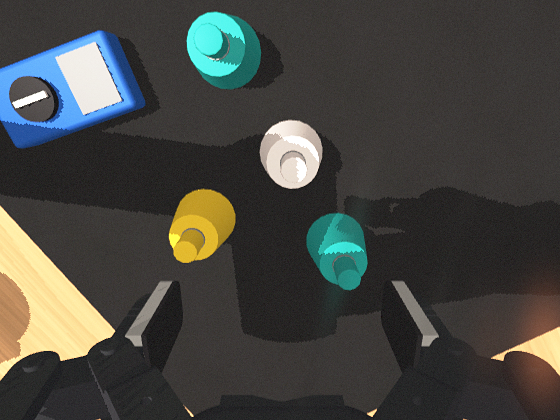

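The wrist picture shows the white foot at (291,153), with turquoise feet at (224,50) and (337,250) and the yellow one at (203,226). Its position agrees with the fit: (0.556, -0.184).

```bash
python3 -m creep '[0.0215,0.0157,-0.03,0,0.0215,0.0157,-0.08,0,0.0215,0.0157,-0.13,0,0.0215,0.0157,-0.16,0,0.0215,0.0157,-0.166,0]' 0; python3 -m creep '[0,0,0,0,0,0,0,0,0,0,0,0,0,0,0,0]' 1
```

```text
time: 2.62
eef_pos: [0.5528, -0.185, 0.0634]
eef_rot: [-0.002, 0.875, 0.484, -0.001]
wrist_force: [-1.1, 0.2, 0.2]
width: 0.0849
finger_force: 0.0
time: 3.12
eef_pos: [0.5562, -0.185, 0.0666]
eef_rot: [0.001, 0.875, 0.485, 0.0]
wrist_force: [-0.9, -0.1, 4.7]
width: 0.0201
finger_force: 58.4
```

```bash
python3 -m creep '[0,0,0.02,0,0,0,0.06,0,0,0,0.11,0,0,0,0.16,0,0,0,0.19,0]' -; python3 -m creep '[0,0.04,0.01,0,-0.01,0.09,0.01,0,-0.02,0.14,0.01,0,-0.03,0.19,0.01,0,-0.03,0.22,0.01,0]' -; python3 -m creep '[0,0,0,0,0,0,0,0]' -; python3 w.py .508 .121 .07 w2; python3 - <<'E'
from h import *
p=vision.get_image("side"); w,u,v=pts(p)
s=bot.get_state(); x,y,z=s["eef_pos"]; zm=z-.0655
f=w[(np.hypot(w[:,0]-x,w[:,1]-y)<.05)&(w[:,2]>zm+.003)&(w[:,2]<zm+.055)]
print("held cone",cone(f,zm),"zmin",np.percentile(w[(np.hypot(w[:,0]-x,w[:,1]-y)<.045)&(w[:,2]>.1)][:,2],1),zm,s["finger_force"],s["width"],s["joints"])
for lo in(.006,.022,.038):
    g=f[(f[:,2]>zm+lo)&(f[:,2]<zm+lo+.016)]
    print(lo,cone(g,zm))
cv2.imwrite("pics/s2.png",cv2.resize(p["image"][100:350,130:430,::-1],(720,600)))
E
```

```text
time: 3.75
eef_pos: [0.5562, -0.1849, 0.2584]
eef_rot: [0.001, 0.875, 0.485, 0.001]
wrist_force: [-0.4, -0.1, -2.1]
width: 0.0205
finger_force: 58.8
time: 4.38
eef_pos: [0.5243, 0.0376, 0.2655]
eef_rot: [-0.0, 0.874, 0.486, -0.0]
wrist_force: [1.4, -0.3, -1.7]
width: 0.0204
finger_force: 58.9
time: 4.62
eef_pos: [0.5255, 0.035, 0.2653]
eef_rot: [0.0, 0.875, 0.485, -0.0]
wrist_force: [0.5, 0.6, -0.9]
width: 0.0204
finger_force: 58.9
4594
top z 0.16159363566884485 [0.50785667 0.12143537 0.16133646] [0.50730168 0.12152837 0.15883827] 845
cone (array([0.5067, 0.1216]), np.int64(1320))
shoulder [0.50729721 0.12170144 0.13050052]
4.675 [0.52555123 0.03467924 0.26527818] [ 1.33573445e-04  8.74802650e-01  4.84479407e-01 -1.03908888e-04] [ 0.06460147  0.07148562 -1.13782618]
held cone (array([0.5271, 0.0363]), np.int64(685)) zmin 0.20174096632752672 0.19975269987980127 58.94609570503235 0.020257810411447565 [-7.45755733e-02  2.62321388e-01 -1.92880964e-01  1.11560021e+00
 -2.63510885e-04  2.05596441e+00]
0.006 (array([0.5272, 0.0363]), np.int64(229))
0.022 (array([0.5271, 0.0363]), np.int64(217))
0.038 (array([0.5272, 0.0361]), np.int64(215))
```

View pics/s2.png

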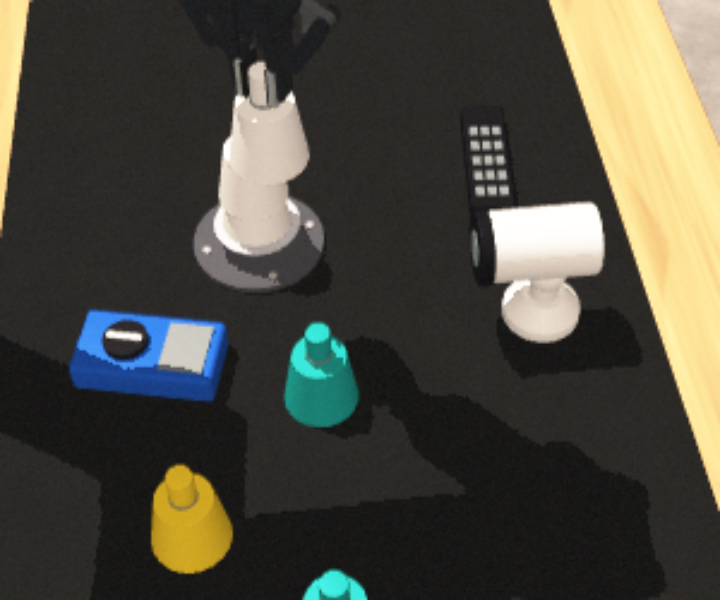

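View pics/w2.png

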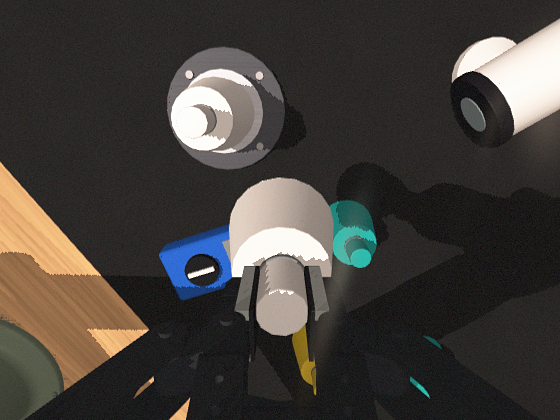

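The side picture shows the foot held upright, at (265,130) in the crop, in front of the stack. The wrist picture shows the stack's stem top at (195,122). Both cameras give the same remaining shift, about (-0.0185, +0.0855).

```bash
python3 -m creep '[-0.01,0.04,0,0,-0.0185,0.07,0,0,-0.0185,0.0855,0,0,-0.0185,0.0855,0,0,-0.0185,0.0855,0,0]' -; python3 -m creep '[0,0,-0.01,0,0,0,-0.02,0,0,0,-0.02,0,0,0,-0.02,0]' -;  cat > m.py <<'E'
from h import *
p=vision.get_image("side"); w,u,v=pts(p)
s=bot.get_state(); x,y,z=s["eef_pos"]; zm=z-.0655
k=np.hypot(w[:,0]-x,w[:,1]-y)<.055; w=w[k]
f=w[(w[:,2]>zm+.003)&(w[:,2]<zm+.055)]
print("TCP",x,y,z,"F",s["wrist_force"],"held",cone(f,zm))
zu=.1616-.092
g=w[(w[:,2]>zu)&(w[:,2]<min(zu+.05,zm-.006))]; print("upper",cone(g,zu))
g=w[(w[:,2]>zu-.037)&(w[:,2]<zu-.003)]; print("lower",cone(g,zu-.037))
E
python3 m.py
```

```text
time: 5.35
eef_pos: [0.5075, 0.1198, 0.2652]
eef_rot: [0.0, 0.875, 0.484, -0.0]
wrist_force: [0.4, 0.8, -1.6]
width: 0.0199
finger_force: 59.1
time: 5.85
eef_pos: [0.507, 0.1207, 0.2452]
eef_rot: [-0.0, 0.875, 0.485, -0.0]
wrist_force: [0.3, -0.5, -1.5]
width: 0.0198
finger_force: 59.1
TCP 0.507152132710344 0.12073067454137411 0.24539850721235346 F [-0.661056   -0.46998365 -1.76806178] held (array([0.5087, 0.1224]), np.int64(611))
upper (array([0.5087, 0.122 ]), np.int64(447))
lower (array([0.5088, 0.1218]), np.int64(224))
```

```bash
python3 -m creep '[0,0,-0.015,0,0,0,-0.03,0,0,0,-0.042,0,0,0,-0.052,0,0,0,-0.06,0]' -; python3 -m creep '[0,0,0,0,0,0,0,0]' -; python3 m.py
```

```text
time: 6.52
eef_pos: [0.5069, 0.1208, 0.1845]
eef_rot: [-0.0, 0.875, 0.485, -0.0]
wrist_force: [-0.0, 1.1, -1.3]
width: 0.0201
finger_force: 59.1
time: 6.78
eef_pos: [0.5073, 0.1208, 0.1856]
eef_rot: [0.0, 0.875, 0.485, 0.0]
wrist_force: [0.1, -0.9, -1.8]
width: 0.0203
finger_force: 59.1
TCP 0.5074068754875921 0.12083130449856572 0.18572924314202593 F [ 0.25195338  0.34708307 -1.0891323 ] held (array([0.5092, 0.1225]), np.int64(553))
upper (array([0.5087, 0.122 ]), np.int64(353))
lower (array([0.5085, 0.1214]), np.int64(216))
```

```bash
python3 -m creep '[-0.0004,-0.0005,-0.003,0,-0.0004,-0.0005,-0.006,0,-0.0004,-0.0005,-0.009,0,-0.0004,-0.0005,-0.009,0]' -; for i in 1 ; do python3 -m creep '[0,0,-0.002,0,0,0,-0.002,0,0,0,-0.002,0]' - ;  python3 -m creep '[0,0,-0.002,0,0,0,-0.002,0,0,0,-0.002,0]' -; done
```

```text
time: 7.32
eef_pos: [0.5064, 0.1203, 0.1759]
eef_rot: [-0.0, 0.875, 0.485, -0.0]
wrist_force: [-0.3, -0.3, -0.3]
width: 0.0199
finger_force: 59.1
time: 7.7
eef_pos: [0.5066, 0.1203, 0.1743]
eef_rot: [0.0, 0.875, 0.485, 0.0]
wrist_force: [-0.2, 0.5, -1.1]
width: 0.0197
finger_force: 59.1
time: 8.07
eef_pos: [0.5068, 0.1203, 0.1724]
eef_rot: [0.0, 0.875, 0.485, 0.0]
wrist_force: [1.1, -0.1, -0.5]
width: 0.0199
finger_force: 59.1
```

```bash
python3 -m creep '[0,0,-0.0015,0,0,0,-0.0015,0,0,0,-0.0015,0]' - ;  python3 -m creep '[0,0,-0.0015,0,0,0,-0.0015,0,0,0,-0.0015,0]' -;  python3 -m creep '[0,0,-0.0015,0,0,0,-0.0015,0,0,0,-0.0015,0]' -; python3 m.py
```

```text
time: 8.45
eef_pos: [0.5068, 0.1203, 0.171]
eef_rot: [0.0, 0.875, 0.485, 0.0]
wrist_force: [-0.2, 0.1, 1.3]
width: 0.0204
finger_force: 59.1
time: 8.82
eef_pos: [0.5068, 0.1203, 0.1695]
eef_rot: [0.0, 0.875, 0.485, 0.0]
wrist_force: [0.8, -0.6, 3.6]
width: 0.0203
finger_force: 59.2
time: 9.2
eef_pos: [0.5069, 0.1203, 0.168]
eef_rot: [0.0, 0.875, 0.485, 0.0]
wrist_force: [-0.2, 1.4, 4.4]
width: 0.0204
finger_force: 59.4
TCP 0.5068954253240028 0.1203122407729477 0.1680306201353104 F [ 0.27784301 -0.80353208  4.22762118] held (array([0.5088, 0.1218]), np.int64(534))
upper (array([0.5086, 0.1228]), np.int64(179))
lower (array([0.5089, 0.1218]), np.int64(212))
```

Contact came at TCP z of about 0.172. Net force is now about 5.6 N (4.3 N plus about 1.3 N of weight). I'll hold it briefly, ease the spring up until it carries about the foot's weight, then open.

```bash
python3 -m creep '[0,0,-0.0003,0,0,0,-0.0003,0,0,0,-0.0003,0,0,0,-0.0003,0]' - ;  python3 -m creep '[0,0,0.001,0,0,0,0.002,0,0,0,0.003,0,0,0,0.003,0]' -; python3 m.py
```

```text
time: 9.75
eef_pos: [0.5069, 0.1203, 0.1678]
eef_rot: [0.0, 0.875, 0.485, 0.0]
wrist_force: [1.1, -0.9, 4.7]
width: 0.0202
finger_force: 59.4
time: 10.25
eef_pos: [0.5065, 0.1203, 0.1703]
eef_rot: [-0.0, 0.875, 0.485, -0.0]
wrist_force: [1.5, -0.4, 2.7]
width: 0.0204
finger_force: 59.3
TCP 0.506509047050301 0.12029991635059471 0.17030059261181163 F [ 0.737917   -0.16186888  1.62782705] held (array([0.5084, 0.1218]), np.int64(541))
upper (array([0.5086, 0.1223]), np.int64(207))
lower (array([0.5087, 0.1217]), np.int64(225))
```

```bash
python3 -m creep '[0,0,0.0012,0,0,0,0.0012,0,0,0,0.0012,0]' - ;  python3 -m creep '[0,0,0,0,0,0,0,0,0,0,0,0,0,0,0,0,0,0,0,0]' 0;  python3 -m creep '[0,0,0.01,0,0,0,0.03,0,0,0,0.06,0,0,0,0.1,0,0,0,0.14,0]' -;  python3 -m creep '[-0.04,-0.04,0,0,-0.08,-0.08,0,0,-0.1,-0.12,0,0,-0.1,-0.15,0,0,-0.1,-0.15,0,0]' -
python3 - <<'E'
from h import *
for n in("side","top"):
    p=vision.get_image(n); w,u,v=pts(p)
    w=w[np.hypot(w[:,0]-.5075,w[:,1]-.1215)<.055]
    zt=np.percentile(w[:,2],99.5); print(n,"ztop",zt)
    for zm in(.1065,.0695,.0325): print(zm,cone(w[(w[:,2]<zm+.055)&(w[:,2]>zm+.002)] if zm>.1 else w[(w[:,2]<zm+.035)&(w[:,2]>zm)],zm))
    f=w[w[:,2]>.1065]
    for lo in(.006,.03):print(cone(f[(f[:,2]>.1065+lo)&(f[:,2]<.1065+lo+.024)],.1065))
    if n=="side": cv2.imwrite("pics/s3.png",cv2.resize(p["image"][100:350,130:430,::-1],(720,600)))
E
```

```text
time: 10.68
eef_pos: [0.5065, 0.1203, 0.1715]
eef_rot: [-0.0, 0.875, 0.485, -0.0]
wrist_force: [-0.1, 0.7, 1.2]
width: 0.0202
finger_force: 59.3
time: 11.3
eef_pos: [0.5066, 0.1203, 0.1716]
eef_rot: [-0.0, 0.875, 0.485, -0.0]
wrist_force: [0.1, 0.1, -1.0]
width: 0.0853
finger_force: 0.0
time: 11.92
eef_pos: [0.5065, 0.1203, 0.3136]
eef_rot: [0.0, 0.875, 0.485, 0.0]
wrist_force: [0.7, 0.0, -0.1]
width: 0.0851
finger_force: 0.0
time: 12.55
eef_pos: [0.4066, -0.0311, 0.3126]
eef_rot: [0.001, 0.875, 0.483, 0.001]
wrist_force: [0.1, 0.8, -0.5]
width: 0.0856
finger_force: 0.0
side ztop 0.19685377290346293
0.1065 (array([0.5087, 0.1218]), np.int64(540))
0.0695 (array([0.5086, 0.1218]), np.int64(247))
0.0325 (array([0.5087, 0.1218]), np.int64(228))
(array([0.5086, 0.1217]), np.int64(280))
(array([0.5088, 0.1219]), np.int64(246))Traceback (most recent call last):
  File "<stdin>", line 5, in <module>
    return _quantile_unchecked(
        a, q, axis, out, overwrite_input, method, keepdims, weights)
    return _ureduce(a,
                    func=_quantile_ureduce_func,
    ...<5 lines>...
                    overwrite_input=overwrite_input,
                    method=method)
    r = func(a, **kwargs)
    result = _quantile(arr,
                       quantiles=q,
    ...<2 lines>...
                       out=out,
                       weights=wgt)
    slices_having_nans = np.isnan(arr[-1, ...])
                                  ~~~^^^^^^^^^
IndexError: index -1 is out of bounds for axis 0 with size 0
```

View pics/s3.png

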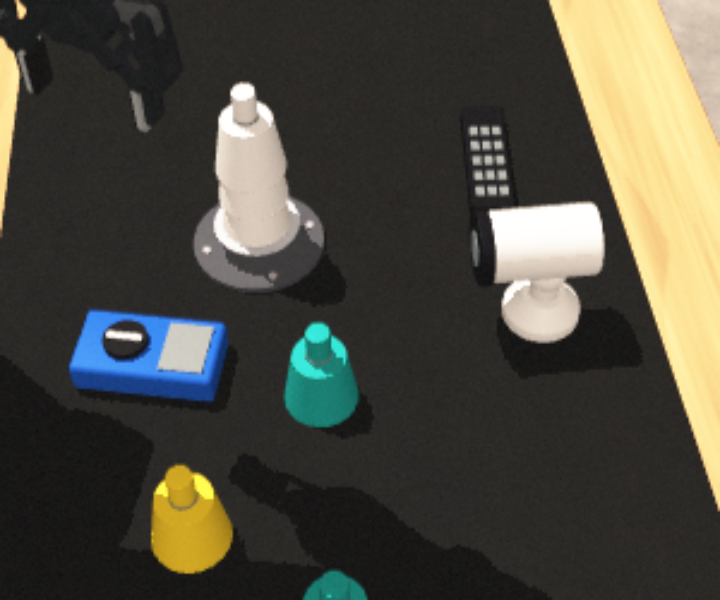

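The picture shows three nested feet on the holder, stem top at (243,92) in the crop, upright. The bystanders are where they were and the gripper is clear. The fitted axes of the three feet agree within 0.2 mm.

```bash
python3 -c "
from cell import bot;print(bot.hand_in())"
```

```text
the job is handed in; nothing more can be done
None
```

The loose white foot sits upright and centred on the stack, pressed down with about 6 N and then let go; the camera, remote control and meter show no sign of having moved, and the job is handed in (no verdict came back).

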